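# Clamp the cutting board into the one-handed prep station

### The job

Get the bamboo board ready for one-handed chopping: swing the clamp's handle back so that the clamp snaps fully open, slide the board along the counter until its edges lie snug against both fences of the station, then swing the handle over again so that the clamp snaps down and holds the board. Do not lift the board off the counter, and leave the jug, the trivet and the pepper mill where they are.

Things in the scene. Friction and masses are not known exactly. Their poses are not given: they have to be found in the camera images.
- station: Fixed station: an L of two aluminium fences, 30 mm high, 14 mm thick, a steel toggle clamp behind one. Origin: inner corner of the L at counter level. Side fence's inner face: plane y = 0, x = -136 to +14 mm. End fence's inner face: plane x = 0, y = -150 to +14 mm. The board belongs at x < 0, y < 0; it is home with its centre at x = -60, y = -90 mm.
- board: Loose bamboo cutting board, 120 mm along its x, 180 mm along its y, 26 mm thick, 0.4 kg, lying flat on the counter. Origin: centre of its underside. Its x and y axes point roughly as the station's do, within 20 degrees (the 120 mm edge goes to the side fence, the 180 mm edge to the end fence).
- clamp (a joint): Angle of the toggle clamp (rad): 0 right down over nothing, about 0.17 with its pad down on the board, 1.0 fully open. An over-centre spring drives it to whichever side of 0.5 it is on; the grip takes about 6 N. It starts down, and its arm then bars the board's way.
- clamp_hinge (a point): Middle of the clamp's hinge, at x = -60, y = 50, z = 50 mm in the station's frame; the hinge line runs along the station's x. Arm and handle are one rigid crank on it. Its block is 40 mm wide in x, stands at y = 12 to 82 mm and is 65 mm high.
- clamp_grip (a point): Centre of the clamp's T-shaped hand grip: a black bar 70 mm long along the station's x, 20 mm thick, 120 mm from the hinge line. Its stem leans (joint - 0.4) rad from upright towards the station's +y: the grip is at y = 3, z = 161 mm when down, y = 118, z = 149 mm when open (station frame). Push it towards +y to open, -y to close.
- clamp_pad (a point): Centre of the underside of the clamp's round rubber pad, 28 mm wide, at the end of the 92 mm arm. With the clamp down it is at y = -42, z = 10 mm in the station's frame; with the clamp open it hangs 95 mm or more above the counter.
- jug: Bystander: glass measuring jug 100 mm wide, 120 mm high, with a handle reaching 81 mm from its axis; origin at the centre of its underside.
- trivet: Bystander: grey silicone trivet, a disc 150 mm wide and 9 mm thick; origin at the centre of its underside.
- mill: Bystander: orange pepper mill, 60 mm wide, 196 mm high; origin at the centre of its underside.
Not all that is in view belongs to the job. Of the things shaped like the board, the wooden one is meant.

How it is judged:
By the outcome, as a careful person would: the job done as asked, in the order asked, and still so for the second after the job is handed in, with the robot touching nothing.
It also fails if it takes over 64 s, if anything falls off the work surface, if the arm or the gripper's body presses on something with over 40 N, if the wrist force passes 120 N, or if a joint passes its speed limit or range.

### The arm

A 6-joint arm with a two-finger parallel gripper is mounted at the origin on the work surface. World frame = base frame: x ahead of the robot, y to its left, z up, the work surface at z = 0. Lengths are in m, angles in rad, forces in N, time in s.
With the tool pointing down it reaches from about 0.3 to 1 m from the base axis. Payload 5.1 kg.
Tool frame: the origin (TCP) lies on the centre line of the jaws, within the pads' length; the fingertips stand 22 mm ahead of it and the grasp point (between the pads) lies 3 mm ahead of it; z points along the fingers, y is the line along which they close (so a half turn about z gives the same grasp; the last joint's range is limited). The gripper opens to 95 mm and grips with 3 to 60 N. Pads are 20 mm wide; open, the fingers measure 119 mm over their backs; the gripper's body (75 mm by 180 mm) begins 59 mm behind the grasp point.
Start: joints at [-0.083, 0.124, 1.65, -0, 1.367, -0.083], TCP at [0.65, -0, 0.237] pointing down, gripper open.
Joint ranges: [-2.61, 2.61], [-1.02, 2.33], [0.03, 2.71], [-1.35, 4.49], [0.32, 2.68], [-2.91, 2.91]. Speed limits (rad/s): [2.57, 2.57, 3.14, 3.14, 3.14, 3.14].

### API

Orientations are given as a unit quaternion [x, y, z, w].
In Python, from bench import observe, imaging, close_job gives the robot as it stands.
- The arm moves only by the shell command python3 -m crank 'ROWS'. ROWS is JSON, a list of rows, each a list of 7 numbers: the finger opening in mm, from 0 to 95.1, then the shift along the world's x, y, z in mm, then the turn, a rotation vector about the world's x, y, z in degrees. A call has 1 to 8 rows; each row shifts and turns the commanded pose from where the row before left it; what a row does not reach is not made up. A row lasts 1/12 s, in which the tool goes at most 41.7 mm and 7.16 degrees, less where a joint would pass 70% of its speed; a pose out of reach is approached as far as the arm can. A call with a gripper value outside its range is refused whole. The fingers move at their own pace and stop on an object; the grip force is fixed at half the most. Time passes only in rows, so rows that do not move let the fingers close. It gives the time, the measured TCP pose, the force, the opening and the grip force at its end, in the units of the state.
- observe(): the state, without advancing time (a new reading comes with each control period).
- imaging.capture(name): name is "scene" or "side" or "wrist"; returns the picture (400x640x3 uint8, red, green, blue); there is no depth.
- imaging.camera_params(name): a dict with "K" (3x3 intrinsics, pixels), "position" and "rotation" of the camera in the world. Camera axes: x right, y down, z forward; pixel columns grow to the right and rows downward; lengths in m; the calibration is good to about 2 mm. The wrist camera is an equidistant fisheye: a pixel r from the principal point sees the ray r / f radians off the axis. A picture is of the moment at which its call begins: read the wrist's pose just before it. camera_params takes no time and is no camera call; for the wrist camera it gives the pose at the moment of the call.
- close_job(): hands the job in; it is judged then, once.
The state is a dict: "time": time; "joint_pos": joint angles; "joint_vel": joint speeds; "tau": joint torques, N m; "tool_pos": TCP position; "orientation": TCP orientation; "contact_force": force on the tool from outside, world axes, zero at the start; "wrist_torque": the same for the moment, N m; "gripper_width": finger opening in m; "gripper_force": force on a finger pad.
Only numpy, scipy, OpenCV 4.12 (cv2) and the standard library are available. Lean on these libraries where they do the work, as an engineer would, in place of code of your own. Each camera call takes 0.05 s, during which the arm holds its last target. There are 200 camera calls.

## Working session

There is one attempt and no reset: what is moved stays moved. The work goes in short steps, Python scripts to look and compute and a shell command to move; the robot and the scene stay as the last step left them, time stands still between calls to the robot, and variables do not carry over. Pictures are saved under pics/ and viewed, at most 12 in all, crops included, and the job is handed in when it is done.

```bash
mkdir -p pics; ls; python3 - <<'E'
from bench import observe, imaging
import cv2
for n in("scene","side"):
    im=imaging.capture(n); cv2.imwrite(f"pics/{n}0.png",im[:,:,::-1])
    p=imaging.camera_params(n); print(n,p)
print(observe())
E
```

```text
pics
scene {'K': array([[507.3167413 ,   0.        , 322.78341248],
       [  0.        , 507.3167413 , 207.47562595],
       [  0.        ,   0.        ,   1.        ]]), 'position': array([1.65279123, 0.20316348, 0.93945364]), 'rotation': array([ 0.5932138 ,  0.66714812, -0.34158151, -0.29382453])}
side {'K': array([[447.16919686,   0.        , 322.36068899],
       [  0.        , 447.16919686, 205.73368152],
       [  0.        ,   0.        ,   1.        ]]), 'position': array([ 0.23038286, -0.84421186,  0.81841105]), 'rotation': array([ 0.87986498, -0.16269498,  0.07234111, -0.44060723])}
{'time': 0.1, 'joint_pos': array([-8.26008386e-02,  1.24427727e-01,  1.65150275e+00, -1.90282978e-05,
        1.36748999e+00, -8.25870766e-02]), 'joint_vel': array([ 0.00093861, -0.00266563, -0.0015999 ,  0.00083578, -0.00082989,
       -0.0004919 ]), 'tau': array([ 5.00436727e-04, -4.18875861e+01, -3.61097610e+01,  7.76667567e-02,
        4.61263221e-02, -8.66308574e-05]), 'tool_pos': array([6.49475990e-01, 8.71755831e-06, 2.35538301e-01]), 'orientation': array([ 7.07109987e-01,  7.07102985e-01, -5.97821357e-04, -6.91318822e-04]), 'contact_force': array([-0.50158539, -0.50380034, -0.36794815]), 'wrist_torque': array([-0.0321782 ,  0.07190758, -0.00256695]), 'gripper_force': 0.0, 'gripper_width': 0.09491378524099535}
```

View pics/scene0.png

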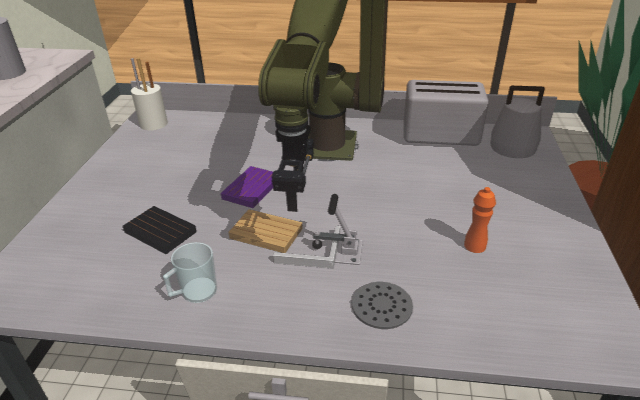

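View pics/side0.png

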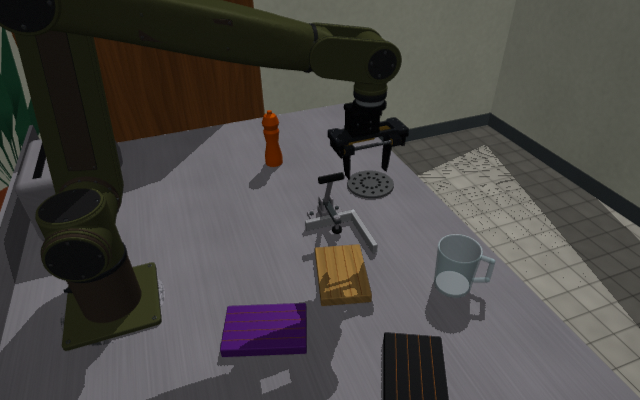

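Scene view: the wooden board is at about (267,230), with the station L right of and in front of it (corner about (335,262)). The clamp grip is at (333,204), the jug at (195,272), the trivet at (382,304) and the mill at (480,220). In the side view the board is at (342,273) and the station at (340,225).

```bash
cat > h.py <<'E'
import numpy as np, cv2
from scipy.spatial.transform import Rotation as R
from bench import observe, imaging
def ray(n,uv,p=None):
    p=p or imaging.camera_params(n);K=p["K"];uv=np.atleast_2d(uv).astype(float)
    q=np.asarray(p["rotation"]); M=R.from_quat(q).as_matrix() if q.shape==(4,) else q
    d=np.c_[(uv[:,0]-K[0,2])/K[0,0],(uv[:,1]-K[1,2])/K[1,1],np.ones(len(uv))]
    if n=="wrist":
        r=np.hypot(d[:,0],d[:,1]);d=np.c_[d[:,:2]*(np.sin(r)/np.maximum(r,1e-9))[:,None],np.cos(r)]
    return np.asarray(p["position"]),d@M.T
def plane(n,uv,z,p=None):
    o,d=ray(n,uv,p);return o+d*((z-o[2])/d[:,2])[:,None]
def tri(n1,a,n2,b,p1=None,p2=None):
    o1,d1=ray(n1,a,p1);o2,d2=ray(n2,b,p2);d1=d1[0];d2=d2[0]
    s=np.linalg.lstsq(np.c_[d1,-d2],o2-o1,rcond=None)[0]
    A=o1+s[0]*d1;B=o2+s[1]*d2;return (A+B)/2,np.linalg.norm(A-B)
E
python3 - <<'E'
from h import *
for n,(x,y,w,h) in dict(scene=(215,180,160,120),side=(280,160,150,160)).items():
    im=cv2.imread(f"pics/{n}0.png")[y:y+h,x:x+w]
    cv2.imwrite(f"pics/{n}0z.png",cv2.resize(im,None,fx=5 if n=="scene" else 3.75,fy=5 if n=="scene" else 3.75,interpolation=cv2.INTER_CUBIC))
    full=cv2.imread(f"pics/{n}0.png");hsv=cv2.cvtColor(full,cv2.COLOR_BGR2HSV)
    m=cv2.inRange(hsv,(10,90,60),(25,255,255)); m[:y]=0;m[y+h:]=0;m[:,:x]=0;m[:,x+w:]=0
    c=max(cv2.findContours(m,0,2)[0],key=cv2.contourArea)
    print(n,cv2.contourArea(c),cv2.approxPolyDP(cv2.convexHull(c),3,True)[:,0].tolist())
E
```

```text
scene 1913.5 [[229, 231], [248, 210], [301, 222], [284, 252], [231, 238]]
side 2604.0 [[370, 301], [327, 304], [321, 300], [315, 248], [358, 244]]
```

View pics/scene0z.png

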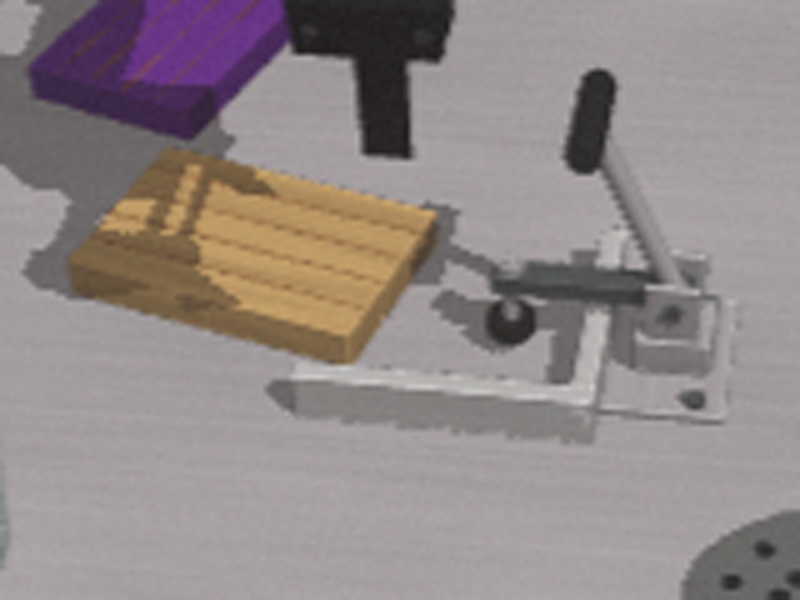

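View pics/side0z.png

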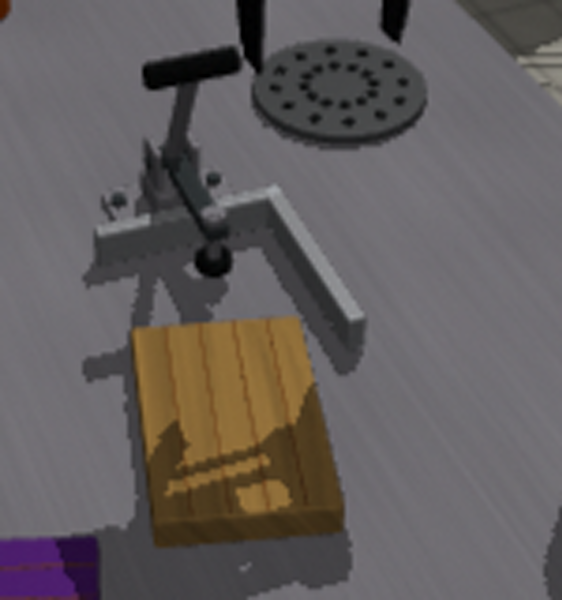

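```bash
python3 - <<'E'
from h import *
np.set_printoptions(precision=4,suppress=True)
S=lambda a:np.array(a)/5+[215,180]
D=lambda a:np.array(a)/3.75+[280,160]
for k,a,b in [("grip",(591,122),(191,68)),("gripEndA",(600,72),(147,76)),("gripEndB",(582,172),(239,58)),
 ("bFarL",(165,147),(155,524)),("bFarR",(438,212),(133,330)),("bNearR",(347,333),(298,318)),("bNearL",(72,262),(343,510)),
 ("endtip_in",(297,366),(347,325)),("outer corner",(592,403),(277,187)),("pad",(511,322),(213,262))]:
    print(k,*tri("scene",S(a),"side",D(b)))
print("board z26 scene",plane("scene",S([(165,147),(438,212),(347,333),(72,262)]),.026))
print("board z26 side",plane("side",D([(155,524),(133,330),(298,318),(343,510)]),.026))
print("fence30 scene tip_in,inner corner, side far end inner",plane("scene",S([(297,366),(573,385),(600,240)]),.03))
print("fence30 side tip_in,tip_out,outer corner,side far inner,out",plane("side",D([(347,325),(365,320),(277,187),(97,236)]),.03))
for n in("scene","side"):
    im=cv2.imread(f"pics/{n}0.png");hsv=cv2.cvtColor(im,cv2.COLOR_BGR2HSV)
    m=cv2.inRange(hsv,(5,180,100),(12,255,255));print(n,"mill",np.argwhere(m)[:,::-1].mean(0))
print("trivet",plane("scene",[(382,304)],.009),plane("side",[(370,183)],.009))
print("jug base",plane("scene",[(199,289)],.0),plane("side",[(452,283)],.0),"mill",plane("scene",[(477,247)],0))
E
```

```text
grip [0.5909 0.0873 0.1596] 0.001956214255181922
gripEndA [0.5555 0.0866 0.1642] 0.007149523714336955
gripEndB [0.6293 0.0878 0.1572] 0.0009392732381599135
bFarL [ 0.4589 -0.187   0.024 ] 0.0022749829734213583
bFarR [ 0.5057 -0.0133  0.0235] 0.005505745409182125
bNearR [ 0.618  -0.0459  0.0245] 0.004382543258899538
bNearL [ 0.5716 -0.2154  0.0219] 0.005744672596732301
endtip_in [ 0.6471 -0.0671  0.0249] 0.001925478854628331
outer corner [0.6636 0.0946 0.0279] 0.004378374474172388
pad [0.5892 0.0415 0.0162] 0.003466454480613748
board z26 scene [[ 0.4603 -0.1855  0.026 ]
 [ 0.5056 -0.0112  0.026 ]
 [ 0.6175 -0.0442  0.026 ]
 [ 0.5736 -0.2119  0.026 ]]
board z26 side [[ 0.4588 -0.1899  0.026 ]
 [ 0.5059 -0.0192  0.026 ]
 [ 0.618  -0.05    0.026 ]
 [ 0.5711 -0.2215  0.026 ]]
fence30 scene tip_in,inner corner, side far end inner [[ 0.6516 -0.065   0.03  ]
 [ 0.6506  0.0846  0.03  ]
 [ 0.5264  0.086   0.03  ]]
fence30 side tip_in,tip_out,outer corner,side far inner,out [[ 0.6447 -0.0731  0.03  ]
 [ 0.6586 -0.073   0.03  ]
 [ 0.663   0.0893  0.03  ]
 [ 0.5145  0.0838  0.03  ]]
scene mill [485.0749 214.454 ]
side mill [270.7    118.2286]
trivet [[0.7835 0.2288 0.009 ]] [[0.7799 0.2251 0.009 ]]
jug base [[ 0.7757 -0.2394  0.    ]] [[ 0.7845 -0.235   0.    ]] mill [[0.5311 0.4866 0.    ]]
```

The station's corner is at about (0.650, 0.083) with yaw near 0. The board's centre is at about (0.5385, -0.116) with yaw about -15°. The grip is at (0.591, 0.087, 0.160), so I'll open the clamp first, pushing with closed fingers.

```bash
python3 -m crank '[[0,-30,15,0,0,0,0],[0,-30,15,0,0,0,0],[0,0,0,-32,0,0,0],[0,0,0,-32,0,0,0],[0,0,0,0,0,0,0]]'; python3 -m crank '[[0,0,20,0,0,0,0],[0,0,20,0,0,0,0],[0,0,20,0,0,0,0],[0,0,20,0,0,0,0],[0,0,20,0,0,0,0],[0,0,20,0,0,0,0],[0,0,0,0,0,0,0]]'
```

```text
time: 0.52
tool_pos: [0.5852, 0.0304, 0.1654]
orientation: [0.707, 0.707, -0.004, -0.004]
contact_force: [-1.4, -0.2, -1.2]
gripper_width: 0.0672
gripper_force: 0.0
time: 1.1
tool_pos: [0.5906, 0.152, 0.174]
orientation: [0.706, 0.708, 0.001, -0.0]
contact_force: [-0.6, 0.7, -0.1]
gripper_width: 0.0204
gripper_force: 0.0
```

```bash
python3 -m crank '[[0,0,0,35,0,0,0],[0,0,0,35,0,0,0],[95,-25,-35,0,0,0,7],[95,-25,-35,0,0,0,7],[95,-25,-35,0,0,0,7],[95,-25,-35,0,0,0,7],[95,-25,-35,0,0,0,7],[95,-15,-35,0,0,0,7]]';python3 -m crank '[[95,0,-30,0,0,0,7],[95,0,0,0,0,0,7],[95,0,0,0,0,0,7],[95,0,0,0,0,0,7],[95,0,0,0,0,0,5],[95,0,0,0,0,0,0],[95,0,0,0,0,0,0]]'; python3 - <<'E'
from h import *
p=imaging.camera_params("wrist");print(p,observe()["tool_pos"])
w=imaging.capture("wrist");s=imaging.capture("scene");cv2.imwrite("pics/w1.png",w[:,:,::-1])
d=imaging.capture("side");cv2.imwrite("pics/d1.png",d[:,:,::-1])
c=lambda a:cv2.resize(a,(400,300),interpolation=cv2.INTER_CUBIC)
cv2.imwrite("pics/m1.png",np.hstack([c(s[180:300,215:375]),c(d[150:290,270:455])])[:,:,::-1])
E
```

```text
time: 1.77
tool_pos: [0.4565, -0.0487, 0.2433]
orientation: [0.416, 0.909, -0.0, -0.0]
contact_force: [0.9, -0.9, 0.9]
gripper_width: 0.0414
gripper_force: 0.0
time: 2.35
tool_pos: [0.4585, -0.0773, 0.2432]
orientation: [0.146, 0.989, 0.0, -0.0]
contact_force: [0.0, -0.2, -0.3]
gripper_width: 0.0884
gripper_force: 0.0
{'K': array([[309.70691629,   0.        , 319.6313309 ],
       [  0.        , 309.70691629, 197.40842302],
       [  0.        ,   0.        ,   1.        ]]), 'position': array([ 0.3827222 , -0.05494297,  0.39048658]), 'rotation': array([0.79494406, 0.59020858, 0.08334694, 0.11300913])} [ 0.45849626 -0.07730236  0.24317799]
```

View pics/m1.png

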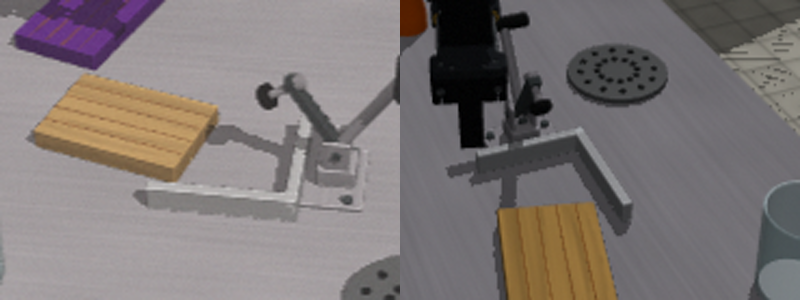

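View pics/w1.png

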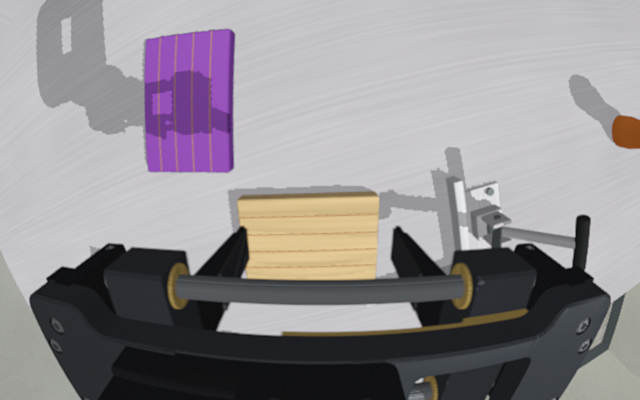

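The clamp is open: its arm is raised and the grip is swung to +y. The wrist view shows the board's -x edge from (238,197) to (378,192), the purple board's near corner at (234,170) and the side fence at (458,215).

```bash
python3 - <<'E'
from h import *
np.set_printoptions(precision=4,suppress=True)
p={'K':np.array([[309.707,0,319.63],[0,309.707,197.41],[0,0,1]]),'position':np.array([.38272,-.05494,.39049]),'rotation':np.array([0.79494406,0.59020858,0.08334694,0.11300913])}
print("board top far edge",plane("wrist",[(238,197),(378,192)],.026,p))
print("purple",plane("wrist",[(234,170),(149,170),(234,30)],.026,p))
print("fence inner top ends",plane("wrist",[(454,178),(460,247)],.03,p))
E
```

```text
board top far edge [[ 0.4535 -0.1836  0.026 ]
 [ 0.4978 -0.0148  0.026 ]]
purple [[ 0.4196 -0.1764  0.026 ]
 [ 0.3814 -0.2925  0.026 ]
 [ 0.2558 -0.1233  0.026 ]]
fence inner top ends [[0.5073 0.0854 0.03  ]
 [0.607  0.0798 0.03  ]]
```

```bash
python3 -m crank '[[95,-8,-14,-36,0,0,0],[95,0,0,-36,0,0,0],[95,0,0,-36,0,0,0],[95,0,0,-36,0,0,0],[95,0,0,-35,0,0,0],[95,0,0,-26,0,0,0],[95,0,0,-6,0,0,0],[95,0,0,0,0,0,0]]'
```

```text
time: 3.17
tool_pos: [0.4489, -0.0902, 0.0298]
orientation: [0.145, 0.989, 0.0, -0.003]
contact_force: [0.1, -0.2, -0.2]
gripper_width: 0.0947
gripper_force: 0.0
```

```bash
python3 -m crank '[[95,11,-3,0,0,0,0],[95,10,-3,0,0,0,0],[95,7,-1,0,0,0,2.8],[95,7,-1,0,0,0,2.8],[95,7,-1,0,0,0,2.8],[95,7,-1,0,0,0,2.8],[95,7,-1,0,0,0,2.8],[95,6,-1,0,0,0,2.7]]'; python3 -m crank '[[95,0,0,0,0,0,0],[95,0,0,0,0,0,0]]'; python3 - <<'E'
from h import *
s=imaging.capture("scene");d=imaging.capture("side")
c=lambda a:cv2.resize(a,(400,320),interpolation=cv2.INTER_CUBIC)
cv2.imwrite("pics/m2.png",np.hstack([c(s[170:298,215:375]),c(d[170:330,270:470])])[:,:,::-1])
E
```

```text
time: 3.83
tool_pos: [0.5139, -0.104, 0.0339]
orientation: [-0.002, 1.0, -0.001, 0.0]
contact_force: [-13.3, -7.4, 5.8]
gripper_width: 0.0951
gripper_force: 7.0
time: 4.0
tool_pos: [0.5143, -0.1037, 0.0338]
orientation: [-0.0, 1.0, -0.001, 0.001]
contact_force: [-0.7, -0.3, -0.5]
gripper_width: 0.095
gripper_force: 0.5
```

View pics/m2.png

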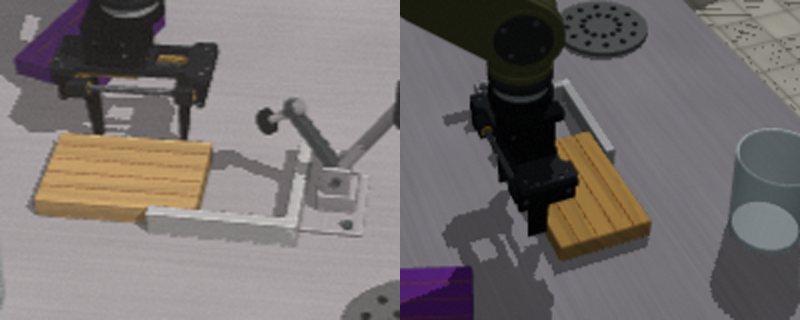

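The board now lies parallel to the station, just inside the end fence, with its +y edge still short of the side fence. I'll work out the remaining distance.

```bash
python3 - <<'E'
from h import *
np.set_printoptions(precision=4,suppress=True)
s=lambda a:np.array(a)/2.5+[215,170]
d=lambda a:(np.array(a)-[400,0])/2+[270,170]
print(plane("scene",s([(64,135),(213,145),(37,203)]),.026)); print("side -y+x, +y+x, -y-x",plane("side",d([(650,226),(590,133),(556,246)]),.026))
E
```

```text
[[ 0.5324 -0.1898  0.026 ]
 [ 0.5321 -0.014   0.026 ]
 [ 0.6524 -0.1888  0.026 ]]
side -y+x, +y+x, -y-x [[ 0.6409 -0.2051  0.026 ]
 [ 0.6456 -0.025   0.026 ]
 [ 0.524  -0.1933  0.026 ]]
```

```bash
python3 -m crank '[[95,-20,0,0,0,0,0],[95,0,0,38,0,0,0],[95,0,0,38,0,0,-4],[95,7,-10,0,0,0,-7],[95,7,-10,0,0,0,-7],[95,7,-10,0,0,0,-7],[95,7,-10,0,0,0,-7],[95,7,-10,0,0,0,-7]]'; python3 -m crank '[[95,8,-10,0,0,0,-7],[95,8,-10,0,0,0,-7],[95,8,-10,0,0,0,-7],[95,8,-12,0,0,0,-7],[95,8,-12,0,0,0,-7],[95,8,-12,0,0,0,-7],[95,8,-12,0,0,0,-7],[95,0,-13,0,0,0,-7]]';python3 -m crank '[[95,0,0,0,0,0,-2],[95,0,0,0,0,0,0]]'
```

```text
time: 4.77
tool_pos: [0.5288, -0.1533, 0.1091]
orientation: [0.336, 0.942, 0.0, 0.001]
contact_force: [-0.1, 0.3, 0.3]
gripper_width: 0.0951
gripper_force: 0.0
time: 5.43
tool_pos: [0.5856, -0.2444, 0.1091]
orientation: [0.739, 0.674, 0.001, 0.001]
contact_force: [0.1, 0.5, 1.1]
gripper_width: 0.095
gripper_force: 0.0
time: 5.6
tool_pos: [0.5845, -0.2445, 0.1088]
orientation: [0.749, 0.662, 0.001, 0.001]
contact_force: [-0.1, -0.6, -0.5]
gripper_width: 0.0951
gripper_force: 0.0
```

```bash
python3 -m crank '[[95,0,0,-36,0,0,7],[95,0,0,-36,0,0,0],[95,0,0,-5,0,0,0],[95,0,0,0,0,0,0]]'; python3 -m crank '[[95,0,20,0,0,0,0],[95,0,15,0,0,0,0],[95,0,15,0,0,0,0],[95,0,15,0,0,0,0],[95,0,15,0,0,0,0],[95,0,15,0,0,0,0],[95,0,15,0,0,0,0],[95,0,13,0,0,0,0]]';python3 -m crank '[[95,0,4,0,0,0,0],[95,0,0,0,0,0,0]]'
```

```text
time: 5.93
tool_pos: [0.5815, -0.2423, 0.028]
orientation: [0.707, 0.708, -0.001, -0.003]
contact_force: [0.3, 0.6, -0.3]
gripper_width: 0.0952
gripper_force: 0.0
time: 6.6
tool_pos: [0.584, -0.1194, 0.0314]
orientation: [0.707, 0.708, 0.0, 0.001]
contact_force: [0.0, -3.6, 3.3]
gripper_width: 0.0949
gripper_force: 2.1
time: 6.77
tool_pos: [0.5831, -0.1148, 0.0302]
orientation: [0.706, 0.708, 0.0, -0.001]
contact_force: [-0.4, 0.5, -0.4]
gripper_width: 0.0945
gripper_force: 0.0
```

```bash
for i in 1; do python3 -m crank '[[95,0,3,0,0,0,0],[95,0,3,0,0,0,0],[95,0,0,0,0,0,0]]'; python3 -m crank '[[95,0,2,0,0,0,0],[95,0,0,0,0,0,0]]';python3 -m crank '[[95,0,2,0,0,0,0],[95,0,0,0,0,0,0]]'; done; python3 - <<'E'
from h import *
s=imaging.capture("scene");d=imaging.capture("side")
c=lambda a:cv2.resize(a,(400,320),interpolation=cv2.INTER_CUBIC)
cv2.imwrite("pics/m3.png",np.hstack([c(s[186:282,235:355]),c(d[180:276,300:420])])[:,:,::-1])
E
```

```text
time: 7.02
tool_pos: [0.5829, -0.1105, 0.0299]
orientation: [0.707, 0.707, -0.0, -0.001]
contact_force: [-0.6, -0.8, 0.2]
gripper_width: 0.0949
gripper_force: 0.4
time: 7.18
tool_pos: [0.5828, -0.1103, 0.0301]
orientation: [0.707, 0.707, -0.002, 0.0]
contact_force: [-1.7, -5.9, -2.1]
gripper_width: 0.0954
gripper_force: 3.4
time: 7.35
tool_pos: [0.5828, -0.1102, 0.0303]
orientation: [0.707, 0.707, -0.003, 0.001]
contact_force: [-1.7, -12.9, -1.2]
gripper_width: 0.0949
gripper_force: 6.5
```

View pics/m3.png

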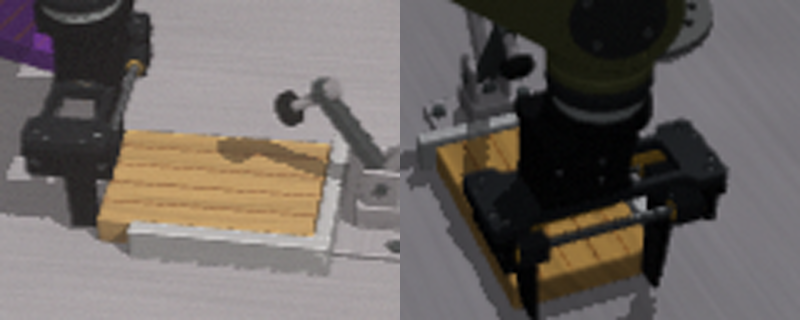

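```bash
python3 -m crank '[[95,0,-20,0,0,0,0],[95,0,0,38,0,0,0],[95,0,0,38,0,0,6],[95,-12,0,0,0,0,7],[95,-12,0,0,0,0,7],[95,-12,0,0,0,0,7],[95,-12,0,0,0,0,7],[95,-12,0,0,0,0,7]]'; python3 -m crank '[[95,-12,0,0,0,0,7],[95,-12,0,0,0,0,7],[95,-12,0,0,0,0,7],[95,0,20,0,0,0,7],[95,0,25,0,0,0,7],[95,0,25,0,0,0,7],[95,0,25,0,0,0,7],[95,0,15,0,0,0,0]]'; python3 -m crank '[[95,0,0,-36,0,0,0],[95,0,0,-36,0,0,0],[95,0,0,-4,0,0,0],[95,0,0,0,0,0,0]]'
```

```text
time: 8.12
tool_pos: [0.5228, -0.1266, 0.1064]
orientation: [0.412, 0.911, 0.001, -0.001]
contact_force: [-0.3, -0.9, -0.4]
gripper_width: 0.0949
gripper_force: 0.0
time: 8.78
tool_pos: [0.4871, -0.0148, 0.1064]
orientation: [-0.003, 1.0, 0.001, -0.0]
contact_force: [-0.2, 0.4, -0.7]
gripper_width: 0.095
gripper_force: 0.0
time: 9.12
tool_pos: [0.4848, -0.0163, 0.0281]
orientation: [-0.0, 1.0, 0.001, -0.004]
contact_force: [0.4, 1.0, -0.1]
gripper_width: 0.0952
gripper_force: 0.0
```

```bash
python3 -m crank '[[95,12,0,0,0,0,0],[95,10,0,0,0,0,0],[95,6,0,0,0,0,0],[95,4,0,0,0,0,0],[95,0,0,0,0,0,0]]'; for a in '' ; do python3 -m crank '[[95,3,0,0,0,0,0],[95,2,0,0,0,0,0],[95,0,0,0,0,0,0]]'; done;  python3 -m crank '[[95,2,0,0,0,0,0],[95,0,0,0,0,0,0]]'
```

```text
time: 9.53
tool_pos: [0.5148, -0.0171, 0.0316]
orientation: [-0.0, 1.0, 0.0, -0.008]
contact_force: [-23.0, -1.8, 19.0]
gripper_width: 0.0951
gripper_force: 11.3
time: 9.78
tool_pos: [0.5151, -0.017, 0.0312]
orientation: [-0.0, 1.0, 0.0, -0.014]
contact_force: [-38.4, -0.6, 31.7]
gripper_width: 0.0949
gripper_force: 19.0
time: 9.95
tool_pos: [0.5152, -0.0169, 0.0307]
orientation: [-0.0, 1.0, 0.0, -0.017]
contact_force: [-43.4, -0.6, 34.1]
gripper_width: 0.0947
gripper_force: 21.5
```

```bash
python3 -m crank '[[95,-9,0,0,0,0,0],[95,-20,0,0,0,0,0],[95,-20,0,40,0,0,0],[95,-20,0,40,0,0,0],[95,-20,0,40,0,0,0],[95,-20,-20,40,0,0,0],[95,0,0,0,0,0,0],[95,0,0,0,0,0,0]]'; python3 - <<'E'
from h import *
print(imaging.camera_params("wrist")["position"])
w=imaging.capture("wrist");s=imaging.capture("scene");d=imaging.capture("side")
c=lambda a:cv2.resize(a,(400,300),interpolation=cv2.INTER_CUBIC)
cv2.imwrite("pics/m4.png",np.vstack([np.hstack([c(s[186:276,235:355]),c(d[180:270,300:420])]),np.hstack([c(w[120:300,220:460]),c(w)])])[:,:,::-1])
E
```

```text
time: 10.62
tool_pos: [0.4269, -0.0348, 0.1817]
orientation: [0.0, 1.0, -0.001, 0.005]
contact_force: [0.0, -0.1, -0.1]
gripper_width: 0.0952
gripper_force: 0.0
[ 0.34630132 -0.03486033  0.3282299 ]
```

View pics/m4.png

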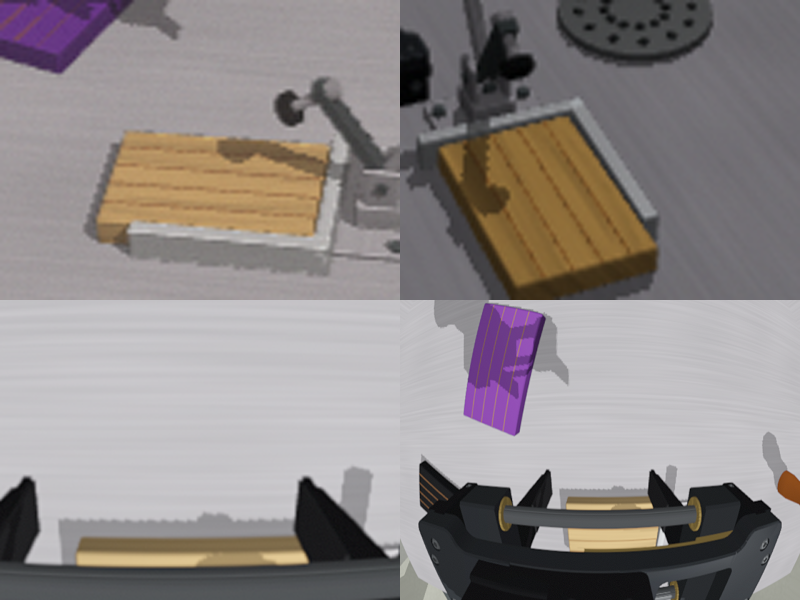

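The scene and side views show the board seated against both fences, and the contact forces agree (13 N in y, 43 N in x). Now I'll close the clamp, coming from behind the grip.

```bash
python3 -m crank '[[0,0,0,40,0,0,0],[0,0,0,40,0,0,0],[0,20,35,0,0,0,0],[0,20,35,0,0,0,0],[0,20,35,0,0,0,0],[0,20,35,0,0,0,0],[0,20,35,0,0,0,0],[0,20,35,0,0,0,0]]'; python3 -m crank '[[0,20,35,0,0,0,0],[0,20,35,0,0,0,0],[0,2,2,0,0,0,0],[0,0,0,0,0,0,0]]'
```

```text
time: 11.43
tool_pos: [0.545, 0.1785, 0.2539]
orientation: [-0.001, 1.0, -0.0, -0.002]
contact_force: [0.0, -0.4, -0.1]
gripper_width: 0.0466
gripper_force: 0.0
time: 11.77
tool_pos: [0.5866, 0.2501, 0.2528]
orientation: [-0.002, 1.0, -0.001, -0.003]
contact_force: [0.1, -0.2, 0.3]
gripper_width: 0.0203
gripper_force: 0.0
```

```bash
python3 - <<'E'
from h import *
np.set_printoptions(precision=4,suppress=True)
im=imaging.capture("side");s=imaging.capture("scene");print(observe()["tool_pos"],observe()["gripper_width"])
c=lambda a:cv2.resize(a,(400,320),interpolation=cv2.INTER_CUBIC)
cv2.imwrite("pics/m5.png",np.hstack([c(s[140:268,265:425]),c(im[90:250,230:430])])[:,:,::-1])
E
```

```text
[0.5861 0.248  0.2543] 0.012360436998309125
```

View pics/m5.png

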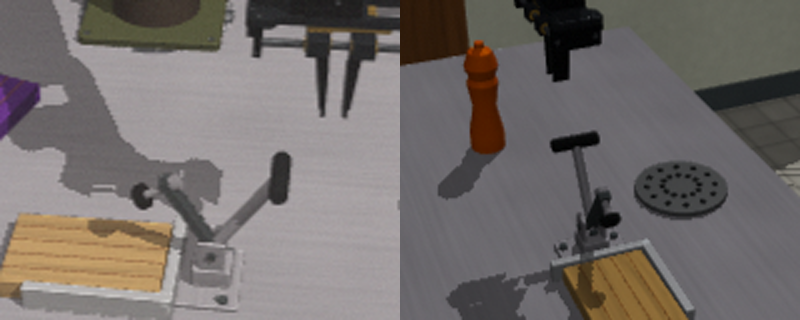

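The grip is clear of the fingers on their -y side, so I'll go down and push towards -y.

```bash
python3 -m crank '[[0,4,2,-36,0,0,0],[0,0,0,-36,0,0,0],[0,0,0,-14,0,0,0],[0,0,0,0,0,0,0]]'; python3 -m crank '[[0,0,-15,0,0,0,0],[0,0,-15,0,0,0,0],[0,0,-15,0,0,0,0],[0,0,-15,0,0,0,0],[0,0,-15,0,0,0,0],[0,0,-15,0,0,0,0],[0,0,-15,0,0,0,0],[0,0,0,0,0,0,0]]';  python3 -m crank '[[0,0,0,0,0,0,0],[0,0,40,0,0,0,0],[0,0,30,0,0,0,0],[0,0,30,40,0,0,0],[0,0,0,40,0,0,0],[0,0,0,0,0,0,0]]'
python3 - <<'E'
from h import *
s=imaging.capture("scene");d=imaging.capture("side")
c=lambda a:cv2.resize(a,(400,300),interpolation=cv2.INTER_CUBIC)
cv2.imwrite("pics/m6.png",np.vstack([np.hstack([c(s[186:276,235:355]),c(d[160:265,290:430])]),np.hstack([c(s),c(d)])])[:,:,::-1])
E
```

```text
time: 12.2
tool_pos: [0.5873, 0.2479, 0.165]
orientation: [0.0, 1.0, -0.002, -0.005]
contact_force: [-0.5, 0.0, 0.2]
gripper_width: 0.0003
gripper_force: 0.0
time: 12.87
tool_pos: [0.594, 0.143, 0.1777]
orientation: [0.0, 1.0, 0.0, 0.006]
contact_force: [-0.7, -0.8, -0.3]
gripper_width: 0.0005
gripper_force: 0.0
time: 13.37
tool_pos: [0.5938, 0.2421, 0.2529]
orientation: [-0.001, 1.0, 0.002, 0.006]
contact_force: [1.1, 0.1, 2.6]
gripper_width: -0.0
gripper_force: 0.0
```

View pics/m6.png

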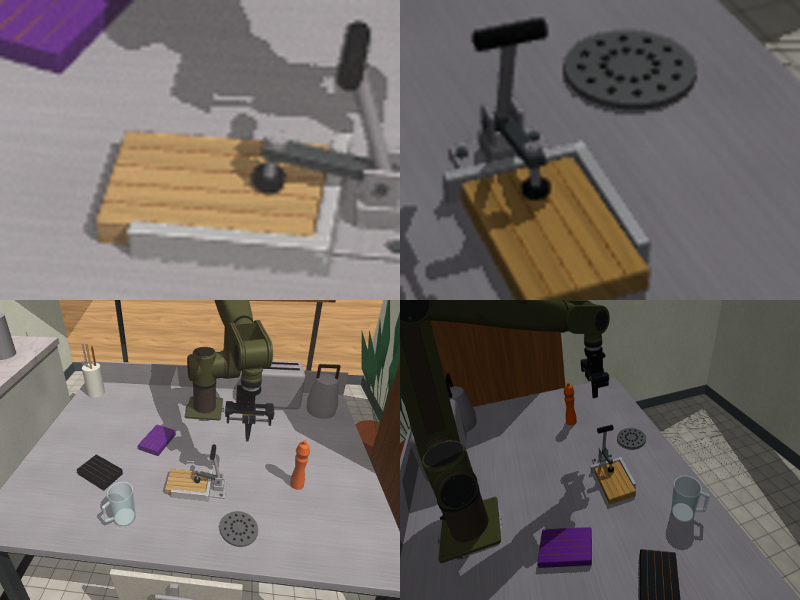

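The clamp pad is down on the board and the board sits in the L against both fences. The jug, trivet and mill have not moved, and the robot is clear. I'll let it settle, then hand in.

```bash
python3 -m crank '[[0,0,0,0,0,0,0],[0,0,0,0,0,0,0],[0,0,0,0,0,0,0],[0,0,0,0,0,0,0]]'; python3 -c "
from bench import close_job
print(close_job())"
```

```text
time: 13.8
tool_pos: [0.5901, 0.2395, 0.2421]
orientation: [-0.0, 1.0, -0.0, -0.001]
contact_force: [0.1, 1.0, 0.3]
gripper_width: 0.0005
gripper_force: 0.0
the job is handed in; nothing more can be done
None
```

I opened the clamp, slid the board against both fences, closed the clamp onto it and handed the job in at 13.8 s; the verdict was not returned.

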